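# Pack the walk caddy on the entry bench

## Task

Pack the caddy on the entry bench for tonight's walk to the boat shed: put the green flashlight in the bay with the green liner, the steel padlock in the bay with the blue liner and the wooden clothes peg in the bay with the yellow liner, each lying flat on its liner, set down and not dropped. Leave the orange flashlight, the brass padlock, the blue peg and the mug where they are.

Things in the scene. Friction and masses are not known exactly. Their poses are not given: they have to be found in the camera images.
- flashlight_green_mid (a point): Green plastic flashlight lying on its side, 120 mm long. Hexagonal head (32 mm long, lens at the end) and tail (22 mm long), both 36 mm across flats, so it does not roll; round barrel 30 mm in diameter and 68 mm long between them. The point is on the long axis at mid-length, 18 mm above whatever it lies on, and falls on the barrel. x runs along the flashlight towards the lens, z up. About 140 g. To be packed.
- padlock_steel_mid (a point): Padlock with a grey steel body, lying flat, 22 mm thick; body 45 mm along x by 44 mm along y, and a closed steel shackle that sticks out 35 mm beyond the body in +x (30 to 36 mm wide). The point is the centre of the body (not counting the shackle), 11 mm above whatever it lies on; z up. About 250 g. To be packed.
- peg_wood_mid (a point): Pale wooden clothes peg lying on its side, rigid, 79 mm long, 12 mm high; 20 mm wide (along y) from the middle to the jaw end (+x), spreading to 28 mm at the other end, with a small steel spring in the middle. The point is at mid-length and mid-width, 6 mm above whatever it lies on; x along the peg, z up. About 20 g. To be packed.
- flashlight_orange_mid (a point): Orange plastic flashlight lying on its side, 120 mm long. Hexagonal head (32 mm long, lens at the end) and tail (22 mm long), both 36 mm across flats, so it does not roll; round barrel 30 mm in diameter and 68 mm long between them. The point is on the long axis at mid-length, 18 mm above whatever it lies on, and falls on the barrel. x runs along the flashlight towards the lens, z up. About 140 g. Look-alike: stays.
- padlock_brass_mid (a point): Padlock with a yellow brass body, lying flat, 22 mm thick; body 45 mm along x by 44 mm along y, and a closed steel shackle that sticks out 35 mm beyond the body in +x (30 to 36 mm wide). The point is the centre of the body (not counting the shackle), 11 mm above whatever it lies on; z up. About 250 g. Look-alike: stays.
- peg_blue_mid (a point): Blue plastic clothes peg lying on its side, rigid, 79 mm long, 12 mm high; 20 mm wide (along y) from the middle to the jaw end (+x), spreading to 28 mm at the other end, with a small steel spring in the middle. The point is at mid-length and mid-width, 6 mm above whatever it lies on; x along the peg, z up. About 20 g. Look-alike: stays.
- liner_green: Flat green liner on the floor of one bay of the plywood caddy. Its origin is the centre of its underside and its top is 3 mm higher, 9 mm above the bench. The bay is 104 mm (along x) by 150 mm (along y) inside; its walls are 6 mm thick and 26 mm high above the bench, 17 mm above the liner's top. The caddy is fixed; the three bays lie side by side along x, 110 mm apart, in an order that changes.
- liner_blue: Flat blue liner on the floor of one bay of the plywood caddy. Its origin is the centre of its underside and its top is 3 mm higher, 9 mm above the bench. The bay is 104 mm (along x) by 150 mm (along y) inside; its walls are 6 mm thick and 26 mm high above the bench, 17 mm above the liner's top. The caddy is fixed; the three bays lie side by side along x, 110 mm apart, in an order that changes.
- liner_yellow: Flat yellow liner on the floor of one bay of the plywood caddy. Its origin is the centre of its underside and its top is 3 mm higher, 9 mm above the bench. The bay is 104 mm (along x) by 150 mm (along y) inside; its walls are 6 mm thick and 26 mm high above the bench, 17 mm above the liner's top. The caddy is fixed; the three bays lie side by side along x, 110 mm apart, in an order that changes.
- mug: White ceramic mug, 80 mm across, 80 mm high, standing upright beyond the other things; origin at the centre of its underside, handle on its own +y side. Bystander: stays.
Mind the look-alikes: they are no part of the job. Leave any turquoise look-alike of the part that bears padlock_steel_mid alone.

How it is judged:
By the outcome, as a careful person would: the job done as asked, in the order asked, and still so for the second after the job is handed in, with the robot touching nothing.
It also fails if it takes over 96 s, if anything falls off the work surface, if the arm or the gripper's body presses on something with over 40 N, if the wrist force passes 120 N, or if a joint passes its speed limit or range.

## Robot

A 6-joint arm with a two-finger parallel gripper is mounted at the origin on the work surface. World frame = base frame: x ahead of the robot, y to its left, z up, the work surface at z = 0. Lengths are in mm, angles in rad, forces in N, time in s.
With the tool pointing down it reaches from about 425 to 925 mm from the base axis. Payload 12.5 kg.
Tool frame: the origin (TCP) lies where the fingers leave the gripper's body, on its centre line; the fingertips stand 73 mm ahead of it and the grasp point (between the pads) lies hold_point_z ahead of it (hold_point_z is the distance from the TCP to the grasp point, in mm); z points along the fingers, y is the line along which they close (so a half turn about z gives the same grasp; the last joint's range is limited). The gripper opens to 85 mm and grips with 20 to 120 N. Pads are 22 mm wide; open, the fingers measure 114 mm over their backs; the gripper's body (76 mm by 85 mm) begins 54 mm behind the grasp point. The pads swing forward as they close: fully open they stand 13 mm farther back than shut.
Start: joints at [-1.337, 0.491, 1.559, -0, 1.092, -0.106], TCP at [208.333, -589.266, 303.927] pointing down, gripper open.
Joint ranges: [-3.1, 3.1], [-0.84, 2.19], [0.05, 2.79], [-1.13, 4.28], [0.06, 2.93], [-2.69, 2.69]. Speed limits (rad/s): [2.22, 2.22, 2.79, 3.14, 3.14, 3.14].

## Interface

Orientations are given as a unit quaternion [x, y, z, w].
In Python, from bench import * gives the robot as it stands.
- The arm moves only by the tool step_arm, never from a script. Its argument "plan" is a list of rows, each an object with "hand": the closure, from 0 (fully open) to 1 (shut); "linear": the shift along the tool's x, y, z in m, a list of three; "twist": the turn, a rotation vector about the tool's x, y, z in degrees, a list of three. In form: [{"hand": hand, "linear": [x, y, z], "twist": [rx, ry, rz]}, ...]. A call has 1 to 5 rows; each row shifts and turns the commanded pose from where the row before left it, along the tool's axes as they then stand; what a row does not reach is not made up. A row lasts 1/10 s, in which the tool goes at most 50 mm and 8.59 degrees, less where a joint would pass 70% of its speed; a pose out of reach is approached as far as the arm can. A call with a gripper value outside its range is refused whole. The fingers move at their own pace and stop on an object; the grip force is fixed at half the most. Time passes only in rows, so rows that do not move let the fingers close. It gives the time, the measured TCP pose, the force, the opening and the grip force at its end, in the units of the state.
- read_state(): the state, without advancing time (a new reading comes with each control period).
- read_camera(name): name is "side" or "top"; returns a dict with "image" (420x560x3 uint8, red, green, blue), "fx", "fy", "cx", "cy" (pixels), "k1" (the pictures are not rectified: a ray, as slopes to the right and down, at radius r is drawn at 1 + k1 r^2 times it, then the intrinsics apply), "R" (3x3) and "t" (3): a world point X has camera coordinates R X + t. Camera axes: x right, y down, z forward; pixel columns grow to the right and rows downward; lengths in mm; the calibration is good to about 2 mm. A picture is of the moment at which its call begins. There is no depth.
- job_done(): hands the job in; it is judged then, once.
The state is a dict: "time_s": time; "joints": joint angles; "dq": joint speeds; "effort": joint torques, N m; "position": TCP position; "orientation": TCP orientation; "contact_force": force on the tool from outside, world axes, zero at the start; "torque": the same for the moment, N m; "opening": finger opening in mm; "grip_force": force on a finger pad.
Only numpy, scipy, OpenCV 4.12 (cv2) and the standard library are available. Lean on these libraries where they do the work, as an engineer would, in place of code of your own. Each camera call takes 0.05 s, during which the arm holds its last target. There are 200 camera calls.

## Working session

There is one attempt and no reset: what is moved stays moved. The work goes in short steps, Python scripts to look and compute and a tool call to move; the robot and the scene stay as the last step left them, time stands still between calls to the robot, and variables do not carry over. Pictures are saved under pics/ and viewed, at most 14 in all, crops included, and the job is handed in when it is done.

Besides the shell and the picture viewer there is one more tool, called after "Emit:" as name([rows], argument=value, ...), one row to a line, values as JSON. step_arm: Moves the arm, as the interface text tells. Its arguments: {"type":"object","properties":{"plan":{"type":"array"}},"required":["plan"]}

```bash
ls; mkdir -p pics; python3 - <<'E'
from bench import *
import cv2
s=read_state(); print({k:s[k] for k in('time_s','position','orientation','opening')}); print([k for k in globals() if 'hold' in k.lower()])
for n in('top','side'):
    c=read_camera(n); cv2.imwrite(f'pics/{n}0.png',cv2.resize(c['image'][:,:,::-1],(800,600),interpolation=cv2.INTER_CUBIC)); print({k:c[k] for k in c if k!='image'})
E
```

```text
pics
{'time_s': 0.0, 'position': array([ 208.305607  , -589.1072808 ,  303.30362514]), 'orientation': array([ 9.85603118e-01,  1.69074385e-01, -3.38345093e-05, -5.87860262e-04]), 'opening': 85.37040933556625}
['hold_point_z']
{'fx': 544.98084844213, 'fy': 544.98084844213, 'cx': 283.03715561520926, 'cy': 206.77034490875528, 'k1': -0.06184173002743713, 'R': array([[ 2.12781149e-02, -9.99773563e-01, -2.55241798e-04],
       [-9.92978644e-01, -2.11037832e-02, -1.16396056e-01],
       [ 1.16364313e-01,  2.73013831e-03, -9.93202846e-01]]), 't': array([   4.84014776,  538.9609367 , 1053.63081642])}
{'fx': 483.8309558392839, 'fy': 483.8309558392839, 'cx': 275.8852513115874, 'cy': 204.37936465756607, 'k1': -0.11482045507480211, 'R': array([[-0.79310992, -0.60876499,  0.01954092],
       [-0.44355581,  0.55529063, -0.7034988 ],
       [ 0.41741455, -0.56661937, -0.71042775]]), 't': array([436.63379657, 275.65033521, 912.71067785])}
```

View pics/top0.png

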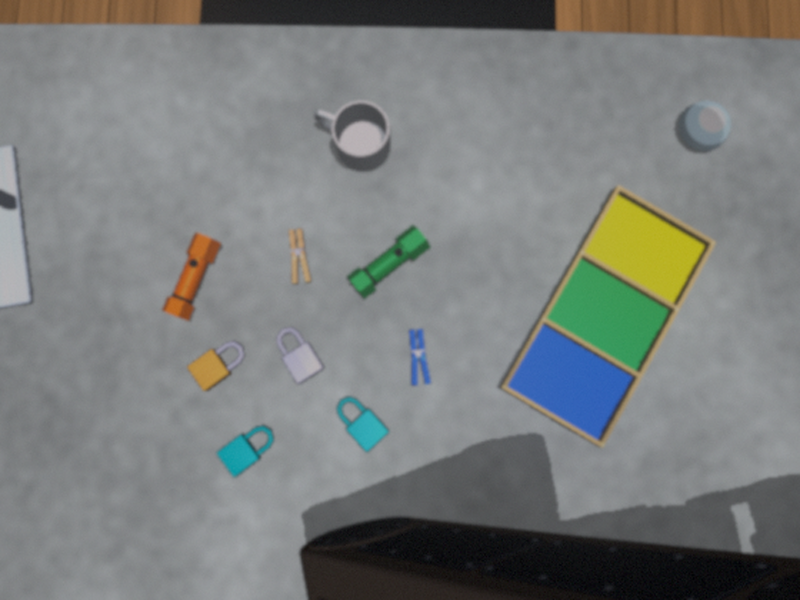

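View pics/side0.png

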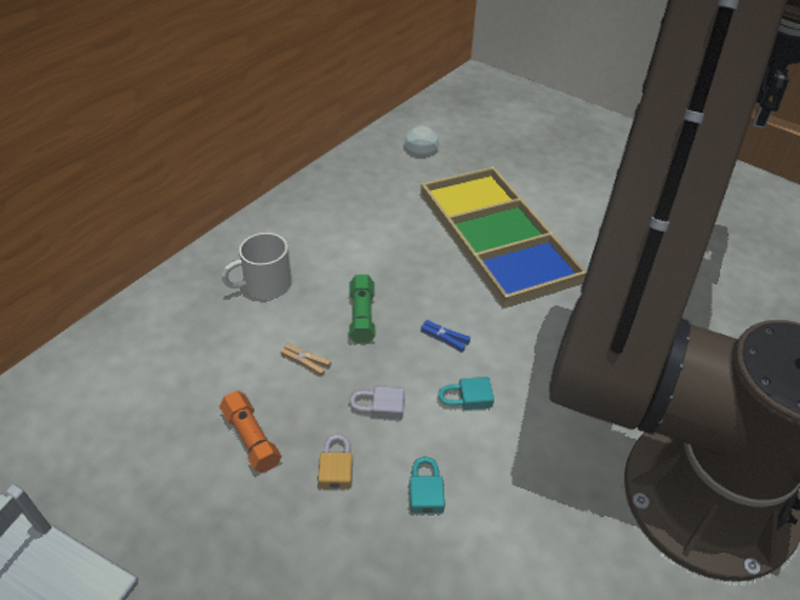

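The top view shows the wooden peg at (299,256), the green flashlight at (388,262) with its head at upper right, and the steel padlock at (302,364). The look-alikes are the orange flashlight (192,277), brass padlock (208,368), turquoise padlocks (240,453) and (366,430), and blue peg (419,357). The caddy liners are yellow (648,238), green (610,314) and blue (573,382). By colour, the green flashlight, the grey padlock and the pale peg fit the description. I'll confirm them in one enlarged crop.

```bash
cat > h.py <<'E'
import numpy as np, cv2
from bench import *
def world(c,uv,z):
    K=np.array([[c['fx'],0,c['cx']],[0,c['fy'],c['cy']],[0,0,1]])
    p=cv2.undistortPoints(np.array(uv,float).reshape(-1,1,2),K,np.array([c['k1'],0,0,0,0])).reshape(-1,2)
    d=np.c_[p,np.ones(len(p))]@c['R']; o=-c['R'].T@c['t']
    return o+d*((z-o[2])/d[:,2])[:,None]
def proj(c,X):
    K=np.array([[c['fx'],0,c['cx']],[0,c['fy'],c['cy']],[0,0,1]])
    return cv2.projectPoints(np.array(X,float).reshape(-1,1,3),cv2.Rodrigues(c['R'])[0],c['t'],K,np.array([c['k1'],0,0,0,0]))[0].reshape(-1,2)
def crop(c,name,x,y,w,h,s):
    cv2.imwrite(name,cv2.resize(c['image'][y:y+h,x:x+w,::-1],None,fx=s,fy=s,interpolation=cv2.INTER_CUBIC))
E
python3 - <<'E'
from h import *
print(hold_point_z)
c=read_camera('top'); crop(c,'pics/c1.png',185,150,125,125,4.8)
crop(c,'pics/c2.png',345,125,160,190,3.15)
hsv=cv2.cvtColor(c['image'],cv2.COLOR_RGB2HSV)
for n,lo,hi,z in(('green',50,75,9),('blue',105,125,9),('yellow',22,33,9)):
    m=cv2.inRange(hsv,(lo,130,60),(hi,255,255)); m[:,:345]=0
    k,l,st,ce=cv2.connectedComponentsWithStats(m); i=1+np.argmax(st[1:,4])
    r=cv2.minAreaRect(np.argwhere(l==i)[:,::-1].astype(np.float32)); print(n,st[i,4],r[0],world(c,[r[0]],z).round(1)); print(world(c,cv2.boxPoints(r),z).round(1)[:,:2].tolist())
E
```

```text
53.900000000000006
green 3295 (426.2397766113281, 219.89779663085938) [[ 520.7 -275.6    9. ]]
[[514.9, -188.1], [598.9, -237.1], [526.4, -363.9], [443.5, -313.9]]
blue 3585 (399.4429931640625, 266.8834228515625) [[ 424.5 -220.6    9. ]]
[[416.7, -131.8], [504.1, -182.0], [432.2, -310.0], [345.9, -258.9]]
yellow 3479 (451.927490234375, 173.62435913085938) [[ 617.5 -330.     9. ]]
[[610.8, -239.0], [699.2, -290.3], [624.3, -422.0], [537.1, -369.4]]
```

View pics/c1.png

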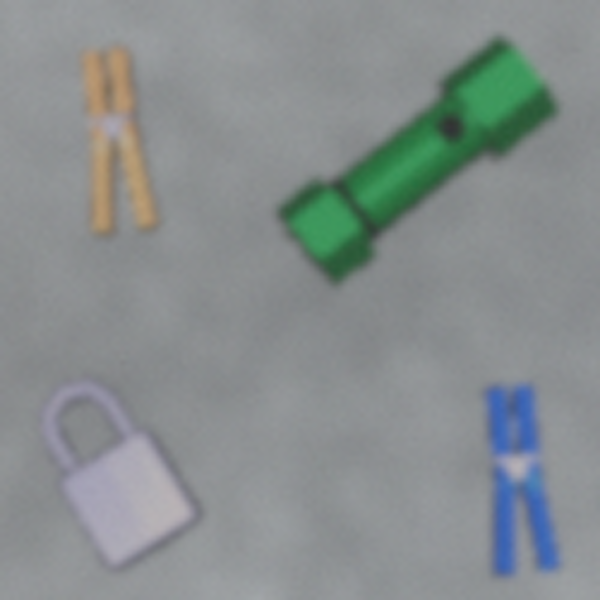

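View pics/c2.png

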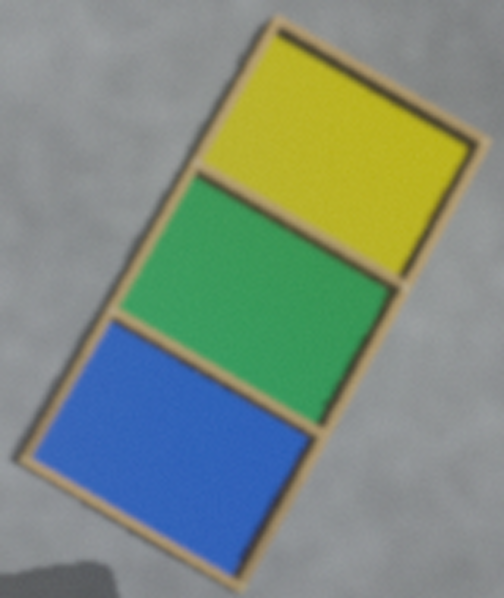

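The crop confirms three targets: the pale peg at (115,140), the grey padlock body at (132,500), and the green flashlight with head end (527,72) and tail end (308,247). The caddy rim corners in the second crop are (278,14), (491,142), (242,590) and (14,459).

```bash
cat > m.py <<'E'
from h import *
from scipy.spatial.transform import Rotation as Rn
def rep(n,a,b,f=.5):
    d=b-a; print(n,'mid',(a+f*d).round(1)[:2],'len',np.linalg.norm(d).round(1),'ang',np.degrees(np.arctan2(d[1],d[0])).round(1))
def W(c,p,z,o=(185,150),s=4.8): return world(c,(np.array(p)+.5)/s-.5+np.array(o),z)
E
python3 - <<'E'
from m import *
c=read_camera('top')
f=W(c,[(308.5,247.5),(527.5,71.5)],18); rep('flash',f[0],f[1])
p=W(c,[(63,483),(145,432),(201,513),(118,570)],22); print('lock body',p.mean(0).round(1),[np.linalg.norm(p[i]-p[i-1]).round(1) for i in range(4)]); rep('lock ax',(p[2]+p[3])/2,(p[0]+p[1])/2)
g=W(c,[(127,231),(106,48)],12); rep('peg',g[0],g[1])
q=W(c,[(278,14),(491,142),(242,590),(14,459)],26,(345,125),3.15); print('caddy',q.mean(0).round(1)); rep('L1',q[3],q[0]); rep('L2',q[2],q[1]); rep('S',q[0],q[1])
s=read_state(); R=Rn.from_quat(s['orientation']).as_matrix(); print(R.round(3)); print('t',s['time_s'])
E
```

```text
flash mid [588.8  40.2] len 119.1 ang -49.6
lock body [442.9 155.7  22. ] [np.float64(42.9), np.float64(40.0), np.float64(41.1), np.float64(41.5)]
lock ax mid [442.9 155.7] len 42.0 ang 35.4
peg mid [595.7 169. ] len 79.6 ang 8.6
caddy [ 520.7 -272.5   26. ]
L1 mid [ 560.8 -202. ] len 336.6 ang -30.4
L2 mid [ 480.7 -343. ] len 331.8 ang -29.7
S mid [ 665.4 -356.2] len 160.3 ang -120.4
[[ 0.943  0.333 -0.   ]
 [ 0.333 -0.943  0.001]
 [ 0.    -0.001 -1.   ]]
t 0.2
```

Sizes check out: flashlight 119 mm, peg 80 mm, caddy 336 × 160 mm. I'll start by turning the tool to match the flashlight (ψ 19.5° → 130.4°) at a safe height.

Emit:
step_arm([
  {"hand": 0.4, "linear": [0, 0, 0], "twist": [0, 0, -8.54]},
  {"hand": 0.4, "linear": [0, 0, 0], "twist": [0, 0, -8.54]},
  {"hand": 0.4, "linear": [0, 0, 0], "twist": [0, 0, -8.54]},
  {"hand": 0.4, "linear": [0, 0, 0], "twist": [0, 0, -8.54]},
  {"hand": 0.4, "linear": [0, 0, 0], "twist": [0, 0, -8.54]},
])

```text
time_s: 0.7
position: [208.3, -589.2, 303.7]
orientation: [0.855, 0.519, 0.0, -0.0]
contact_force: [0.7, -0.0, 0.7]
opening: 51.3
grip_force: 0.0
```

Emit:
step_arm([
  {"hand": 0.4, "linear": [0, 0, 0], "twist": [0, 0, -8.54]},
  {"hand": 0.4, "linear": [0, 0, 0], "twist": [0, 0, -8.54]},
  {"hand": 0.4, "linear": [0, 0, 0], "twist": [0, 0, -8.54]},
  {"hand": 0.4, "linear": [0, 0, 0], "twist": [0, 0, -8.54]},
  {"hand": 0.4, "linear": [0, 0, 0], "twist": [0, 0, -8.54]},
])

```text
time_s: 1.2
position: [208.3, -589.2, 303.7]
orientation: [0.607, 0.795, 0.0, -0.0]
contact_force: [0.1, -0.5, 0.7]
opening: 51.3
grip_force: 0.0
```

Emit:
step_arm([
  {"hand": 0.4, "linear": [0, 0, 0], "twist": [0, 0, -8.54]},
  {"hand": 0.4, "linear": [0, 0, 0], "twist": [0, 0, -8.54]},
  {"hand": 0.4, "linear": [0, 0, 0], "twist": [0, 0, -8.54]},
  {"hand": 0.4, "linear": [0, 0, 0], "twist": [0, 0, 0]},
])

```text
time_s: 1.6
position: [208.3, -589.2, 303.8]
orientation: [0.418, 0.909, 0.0, -0.0]
contact_force: [-0.7, 0.2, 0.3]
opening: 51.4
grip_force: 0.0
```

```bash
cat > go.py <<'E'
# usage: go.py x y z psi  -> shift in tool axes (mm), twist about z, rows
import sys
from m import *
x,y,z,psi=map(float,sys.argv[1:5]); s=read_state(); R=Rn.from_quat(s['orientation']).as_matrix()
p=np.degrees(np.arctan2(R[1,0],R[0,0])); D=np.array([x,y,z])-s['position']
tw=-((psi-p+180)%360-180); d=R.T@D
Rt=R@Rn.from_rotvec([0,0,tw],degrees=True).as_matrix()
print('t',round(s['time_s'],2),'pos',s['position'].round(1),'psi',p.round(1),'tiltz',R[:,2].round(3),'open',round(s['opening'],1),'grip',round(s['grip_force'],1),'F',np.round(s['contact_force'],1))
print('world d',D.round(1),'shift now',d.round(1),'| after turn',(Rt.T@D).round(1),'twist',tw.round(1),'rows',np.ceil(np.linalg.norm(D)/50))
E
python3 go.py 589 40 150 130.4
```

```text
t 1.6 pos [ 208.3 -589.2  303.8] psi 130.6 tiltz [-0.  0. -1.] open 51.4 grip 0.0 F [-0.7  0.2  0.3]
world d [ 380.7  629.2 -153.8] shift now [229.7 698.6 153.9] | after turn [232.4 697.7 153.9] twist 0.2 rows 16.0
```

Emit:
step_arm([
  {"hand": 0.4, "linear": [0.0144, 0.0437, 0.0096], "twist": [0, 0, 0]},
  {"hand": 0.4, "linear": [0.0144, 0.0437, 0.0096], "twist": [0, 0, 0]},
  {"hand": 0.4, "linear": [0.0144, 0.0437, 0.0096], "twist": [0, 0, 0]},
  {"hand": 0.4, "linear": [0.0144, 0.0437, 0.0096], "twist": [0, 0, 0]},
  {"hand": 0.4, "linear": [0.0144, 0.0437, 0.0096], "twist": [0, 0, 0]},
])

```text
time_s: 2.1
position: [328.3, -391.0, 255.6]
orientation: [0.421, 0.907, -0.0, 0.0]
contact_force: [1.2, -0.3, -1.0]
opening: 51.3
grip_force: 0.0
```

Emit:
step_arm([
  {"hand": 0.4, "linear": [0.0144, 0.0437, 0.0096], "twist": [0, 0, 0]},
  {"hand": 0.4, "linear": [0.0144, 0.0437, 0.0096], "twist": [0, 0, 0]},
  {"hand": 0.4, "linear": [0.0144, 0.0437, 0.0096], "twist": [0, 0, 0]},
  {"hand": 0.4, "linear": [0.0144, 0.0437, 0.0096], "twist": [0, 0, 0]},
  {"hand": 0.4, "linear": [0.0144, 0.0437, 0.0096], "twist": [0, 0, 0]},
])

```text
time_s: 2.6
position: [447.9, -194.4, 207.7]
orientation: [0.421, 0.907, -0.0, 0.0]
contact_force: [0.0, -0.3, 0.9]
opening: 51.2
grip_force: 0.0
```

Emit:
step_arm([
  {"hand": 0.4, "linear": [0.0144, 0.0437, 0.0096], "twist": [0, 0, 0]},
  {"hand": 0.4, "linear": [0.0144, 0.0437, 0.0096], "twist": [0, 0, 0]},
  {"hand": 0.4, "linear": [0.0144, 0.0437, 0.0096], "twist": [0, 0, 0]},
  {"hand": 0.4, "linear": [0.0144, 0.0437, 0.0096], "twist": [0, 0, 0]},
  {"hand": 0.4, "linear": [0.0144, 0.0437, 0.0096], "twist": [0, 0, 0]},
])

```text
time_s: 3.1
position: [567.4, 2.5, 159.5]
orientation: [0.421, 0.907, -0.0, 0.0]
contact_force: [0.9, -0.5, -0.1]
opening: 51.1
grip_force: 0.0
```

```bash
python3 go.py 589 40 76 130.4; python3 - <<'E'
from h import *
c=read_camera('side'); crop(c,'pics/s1.png',140,100,230,230,2.6)
E
```

```text
t 3.1 pos [567.4   2.5 159.5] psi 130.2 tiltz [ 0. -0. -1.] open 51.1 grip 0.0 F [ 0.9 -0.5 -0.1]
world d [ 21.6  37.5 -83.5] shift now [14.8 40.7 83.5] | after turn [14.6 40.7 83.5] twist -0.2 rows 2.0
```

View pics/s1.png

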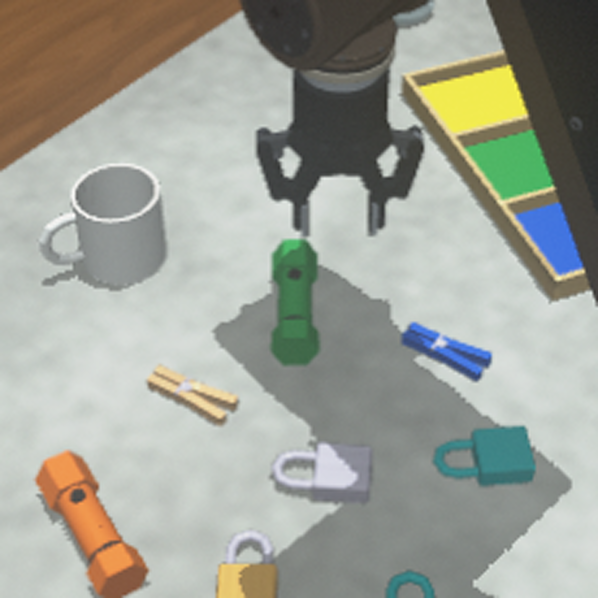

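The side view shows the gripper beside and above the green flashlight, whose middle is near crop (294,297), with nothing in the way. I'll cross-check that position against the side view before lining up.

Emit:
step_arm([
  {"hand": 0.4, "linear": [0.0074, 0.0204, 0.01], "twist": [0, 0, 0]},
  {"hand": 0.4, "linear": [0.0074, 0.0204, 0.01], "twist": [0, 0, 0]},
  {"hand": 0.4, "linear": [0, 0, 0], "twist": [0, 0, 0]},
])

```text
time_s: 3.45
position: [588.4, 40.1, 138.7]
orientation: [0.42, 0.908, -0.0, -0.001]
contact_force: [-0.9, 0.3, -0.5]
opening: 51.2
grip_force: 0.0
```

```bash
python3 go.py 589 40 80 130.4; python3 - <<'E'
from m import *
c=read_camera('side')
def P(n,X): print(n,(((proj(c,X)-[140,100]+.5)*2.6)-.5).round(0).tolist())
a=np.radians(-49.6);u=np.array([np.cos(a),np.sin(a),0]);m=np.array([588.8,40.2,18]); P('flash tail mid head',[m-60*u,m,m+60*u])
P('lock top centre',[[442.9,155.7,22]]); P('peg centre',[[595.7,169,12]])
crop(c,'pics/s2.png',170,130,170,150,4)
E
```

```text
t 3.45 pos [588.4  40.1 138.7] psi 130.4 tiltz [-0.001  0.    -1.   ] open 51.2 grip 0.0 F [-0.9  0.3 -0.5]
world d [  0.6  -0.1 -58.7] shift now [-0.5  0.4 58.6] | after turn [-0.5  0.4 58.6] twist -0.0 rows 2.0
flash tail mid head [[294.0, 350.0], [293.0, 299.0], [292.0, 252.0]]
lock top centre [[343.0, 462.0]]
peg centre [[190.0, 387.0]]
```

View pics/s2.png

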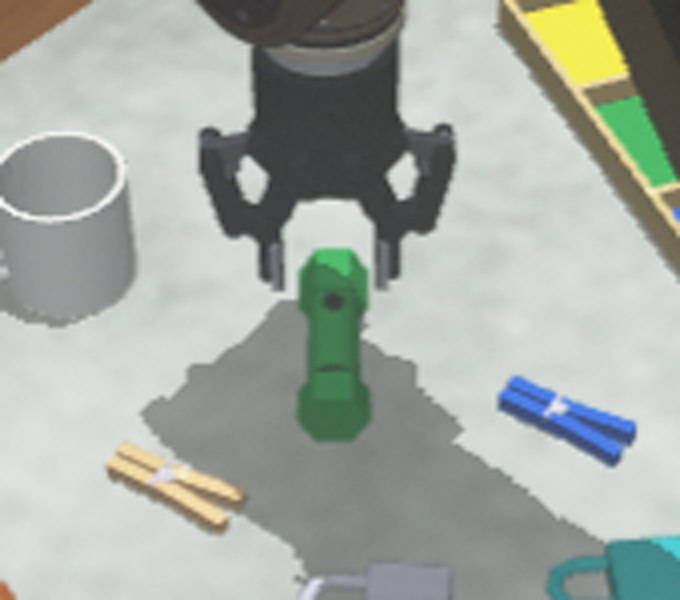

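The side projections agree with the top estimates within a few pixels, and the fingers straddle the barrel. Descending.

Emit:
step_arm([
  {"hand": 0.4, "linear": [0, 0, 0.03], "twist": [0, 0, 0]},
  {"hand": 0.4, "linear": [0, 0, 0.02], "twist": [0, 0, 0]},
  {"hand": 0.4, "linear": [0, 0, 0.011], "twist": [0, 0, 0]},
  {"hand": 0.4, "linear": [0, 0, 0], "twist": [0, 0, 0]},
])

```text
time_s: 3.9
position: [587.5, 37.7, 78.1]
orientation: [0.42, 0.908, -0.0, -0.001]
contact_force: [-0.4, 0.7, -0.5]
opening: 51.1
grip_force: 0.0
```

Emit:
step_arm([
  {"hand": 0.8, "linear": [0, 0, 0], "twist": [0, 0, 0]},
  {"hand": 0.8, "linear": [0, 0, 0], "twist": [0, 0, 0]},
  {"hand": 0.8, "linear": [0, 0, 0], "twist": [0, 0, 0]},
  {"hand": 0.8, "linear": [0, 0, 0], "twist": [0, 0, 0]},
  {"hand": 0.8, "linear": [0, 0, 0], "twist": [0, 0, 0]},
])

```text
time_s: 4.4
position: [588.4, 38.1, 80.2]
orientation: [0.419, 0.908, 0.0, 0.001]
contact_force: [-1.4, -2.1, 7.0]
opening: 28.1
grip_force: 59.7
```

Emit:
step_arm([
  {"hand": 0.8, "linear": [0, 0, -0.01], "twist": [0, 0, 0]},
  {"hand": 0.8, "linear": [0, 0, -0.03], "twist": [0, 0, 0]},
  {"hand": 0.8, "linear": [0, 0, -0.04], "twist": [0, 0, 0]},
  {"hand": 0.8, "linear": [0, 0, 0], "twist": [0, 0, 0]},
])

```text
time_s: 4.8
position: [589.5, 38.5, 164.1]
orientation: [0.419, 0.908, 0.001, 0.004]
contact_force: [0.5, -0.3, -1.2]
opening: 27.7
grip_force: 59.5
```

Emit:
step_arm([
  {"hand": 0.8, "linear": [0, 0, 0], "twist": [0, 0, 8.5]},
  {"hand": 0.8, "linear": [0, 0, 0], "twist": [0, 0, 8.5]},
  {"hand": 0.8, "linear": [0, 0, 0], "twist": [0, 0, 8.5]},
  {"hand": 0.8, "linear": [0, 0, 0], "twist": [0, 0, 8.5]},
  {"hand": 0.8, "linear": [0, 0, 0], "twist": [0, 0, 8.5]},
])

```text
time_s: 5.3
position: [587.8, 38.4, 159.0]
orientation: [0.722, 0.692, -0.0, -0.0]
contact_force: [0.9, -0.5, -1.3]
opening: 28.1
grip_force: 59.3
```

Emit:
step_arm([
  {"hand": 0.8, "linear": [0, 0, 0], "twist": [0, 0, 8.5]},
  {"hand": 0.8, "linear": [0, 0, 0], "twist": [0, 0, 8.5]},
  {"hand": 0.8, "linear": [0, 0, 0], "twist": [0, 0, 8.5]},
  {"hand": 0.8, "linear": [0, 0, 0], "twist": [0, 0, 2.4]},
  {"hand": 0.8, "linear": [0, 0, 0], "twist": [0, 0, 0]},
])

```text
time_s: 5.8
position: [587.9, 38.4, 159.0]
orientation: [0.866, 0.5, -0.0, 0.0]
contact_force: [1.0, -0.4, -1.4]
opening: 28.3
grip_force: 59.3
```

```bash
python3 go.py 520.7 -273.5 120 60
```

```text
t 5.8 pos [587.9  38.4 159. ] psi 60.1 tiltz [-0. -0. -1.] open 28.3 grip 59.3 F [ 1.  -0.4 -1.4]
world d [ -67.2 -311.9  -39. ] shift now [-303.8   97.4   39. ] | after turn [-303.7   97.8   39. ] twist 0.1 rows 7.0
```

Emit:
step_arm([
  {"hand": 0.8, "linear": [-0.0434, 0.0139, 0.0041], "twist": [0, 0, 0]},
  {"hand": 0.8, "linear": [-0.0434, 0.0139, 0.0041], "twist": [0, 0, 0]},
  {"hand": 0.8, "linear": [-0.0434, 0.0139, 0.0041], "twist": [0, 0, 0]},
  {"hand": 0.8, "linear": [-0.0434, 0.0139, 0.0041], "twist": [0, 0, 0]},
  {"hand": 0.8, "linear": [-0.0434, 0.0139, 0.0041], "twist": [0, 0, 0]},
])

```text
time_s: 6.3
position: [539.5, -186.0, 138.4]
orientation: [0.865, 0.502, 0.0, 0.0]
contact_force: [0.0, -0.2, -1.2]
opening: 28.3
grip_force: 59.4
```

Emit:
step_arm([
  {"hand": 0.8, "linear": [-0.0434, 0.0139, 0.0041], "twist": [0, 0, 0]},
  {"hand": 0.8, "linear": [-0.0434, 0.0139, 0.0041], "twist": [0, 0, 0]},
  {"hand": 0.8, "linear": [0, 0, 0], "twist": [0, 0, 0]},
  {"hand": 0.8, "linear": [0, 0, 0], "twist": [0, 0, 0]},
])

```text
time_s: 6.7
position: [520.3, -274.3, 130.0]
orientation: [0.866, 0.5, -0.0, -0.0]
contact_force: [-0.7, 0.8, -1.1]
opening: 28.0
grip_force: 59.4
```

```bash
python3 go.py 520.7 -273.5 88 60;  python3 - <<'E'
from m import *
c=read_camera('side'); crop(c,'pics/s3.png',260,90,170,130,4)
E
```

```text
t 6.7 pos [ 520.3 -274.3  130. ] psi 60.0 tiltz [-0.  0. -1.] open 28.0 grip 59.4 F [-0.7  0.8 -1.1]
world d [  0.4   0.8 -42. ] shift now [ 0.9 -0.1 42. ] | after turn [ 0.9 -0.1 42. ] twist 0.0 rows 1.0
```

View pics/s3.png

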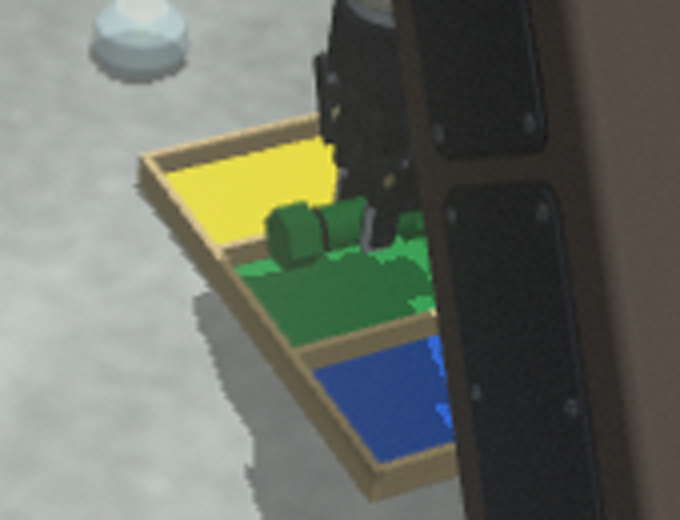

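The flashlight hangs level over the green bay, with its tail at crop (293,235) and its length parallel to the dividers. Lowering.

Emit:
step_arm([
  {"hand": 0.8, "linear": [0.001, 0, 0.022], "twist": [0, 0, 0]},
  {"hand": 0.8, "linear": [0, 0, 0.012], "twist": [0, 0, 0]},
  {"hand": 0.8, "linear": [0, 0, 0.005], "twist": [0, 0, 0]},
  {"hand": 0.8, "linear": [0, 0, 0.002], "twist": [0, 0, 0]},
  {"hand": 0.8, "linear": [0, 0, 0], "twist": [0, 0, 0]},
])

```text
time_s: 7.25
position: [521.6, -272.1, 89.6]
orientation: [0.865, 0.501, 0.0, 0.0]
contact_force: [-0.1, 0.2, -2.0]
opening: 28.0
grip_force: 59.7
```

Emit:
step_arm([
  {"hand": 0.8, "linear": [0, 0, 0.001], "twist": [0, 0, 0]},
  {"hand": 0.8, "linear": [0, 0, 0], "twist": [0, 0, 0]},
])

```text
time_s: 7.45
position: [521.7, -272.4, 89.2]
orientation: [0.866, 0.501, 0.0, 0.0]
contact_force: [0.1, 3.9, 6.4]
opening: 27.8
grip_force: 60.5
```

Emit:
step_arm([
  {"hand": 0.55, "linear": [0, 0, 0], "twist": [0, 0, 0]},
  {"hand": 0.45, "linear": [0, 0, 0], "twist": [0, 0, 0]},
  {"hand": 0.4, "linear": [0, 0, 0], "twist": [0, 0, 0]},
  {"hand": 0.4, "linear": [0, 0, 0], "twist": [0, 0, 0]},
])

```text
time_s: 7.85
position: [521.4, -272.7, 88.2]
orientation: [0.866, 0.501, -0.0, 0.0]
contact_force: [-0.9, 0.3, 0.0]
opening: 51.2
grip_force: 0.0
```

Emit:
step_arm([
  {"hand": 0.4, "linear": [0, 0, -0.02], "twist": [0, 0, 0]},
  {"hand": 0.4, "linear": [0, 0, -0.04], "twist": [0, 0, 0]},
  {"hand": 0.3, "linear": [0, 0, -0.02], "twist": [0, 0, 0]},
  {"hand": 0.3, "linear": [0, 0, 0], "twist": [0, 0, 8.5]},
  {"hand": 0.3, "linear": [0, 0, 0], "twist": [0, 0, 8.5]},
])

```text
time_s: 8.35
position: [521.5, -272.8, 169.1]
orientation: [0.931, 0.364, 0.0, 0.001]
contact_force: [0.1, 0.1, -0.0]
opening: 59.6
grip_force: 0.0
```

Emit:
step_arm([
  {"hand": 0.25, "linear": [0, 0, 0], "twist": [0, 0, 7.6]},
  {"hand": 0.25, "linear": [0, 0, 0], "twist": [0, 0, 0]},
])

```text
time_s: 8.55
position: [521.3, -272.6, 168.2]
orientation: [0.953, 0.304, 0.0, 0.0]
contact_force: [-0.2, -0.2, 0.3]
opening: 64.1
grip_force: 0.0
```

```bash
python3 go.py 442.9 155.7 140 35.4
```

```text
t 8.55 pos [ 521.3 -272.6  168.2] psi 35.4 tiltz [ 0. -0. -1.] open 64.1 grip 0.0 F [-0.2 -0.2  0.3]
world d [-78.4 428.3 -28.2] shift now [ 184.  -394.7   28.2] | after turn [ 184.2 -394.6   28.2] twist -0.0 rows 9.0
```

Emit:
step_arm([
  {"hand": 0.25, "linear": [0.0204, -0.0439, 0.003], "twist": [0, 0, 0]},
  {"hand": 0.25, "linear": [0.0204, -0.0439, 0.003], "twist": [0, 0, 0]},
  {"hand": 0.25, "linear": [0.0204, -0.0439, 0.003], "twist": [0, 0, 0]},
  {"hand": 0.25, "linear": [0.0204, -0.0439, 0.003], "twist": [0, 0, 0]},
  {"hand": 0.25, "linear": [0.0204, -0.0439, 0.003], "twist": [0, 0, 0]},
])

```text
time_s: 9.05
position: [476.4, -33.1, 153.1]
orientation: [0.952, 0.307, 0.0, 0.0]
contact_force: [0.6, 0.4, 0.5]
opening: 64.0
grip_force: 0.0
```

Emit:
step_arm([
  {"hand": 0.25, "linear": [0.0204, -0.0439, 0.003], "twist": [0, 0, 0]},
  {"hand": 0.25, "linear": [0.0204, -0.0439, 0.003], "twist": [0, 0, 0]},
  {"hand": 0.25, "linear": [0.0204, -0.0439, 0.003], "twist": [0, 0, 0]},
  {"hand": 0.25, "linear": [0.0204, -0.0439, 0.003], "twist": [0, 0, 0]},
  {"hand": 0.25, "linear": [0, 0, 0], "twist": [0, 0, 0]},
])

```text
time_s: 9.55
position: [440.1, 160.0, 140.9]
orientation: [0.951, 0.31, -0.0, -0.0]
contact_force: [-0.3, -0.9, -0.2]
opening: 63.7
grip_force: 0.0
```

```bash
python3 go.py 442.9 155.7 78 35.4;  python3 - <<'E'
from m import *
c=read_camera('side'); a=crop(c,'pics/s4a.png',200,150,150,150,2.6);b=crop(c,'pics/s4b.png',270,90,140,150,2.6)
cv2.imwrite('pics/s4.png',np.hstack([cv2.imread('pics/s4a.png'),cv2.imread('pics/s4b.png')]))
E
```

```text
t 9.55 pos [440.1 160.  140.9] psi 36.1 tiltz [-0.  0. -1.] open 63.7 grip 0.0 F [-0.3 -0.9 -0.2]
world d [  2.8  -4.3 -62.9] shift now [-0.2  5.2 62.9] | after turn [-0.2  5.2 62.9] twist 0.7 rows 2.0
```

View pics/s4.png

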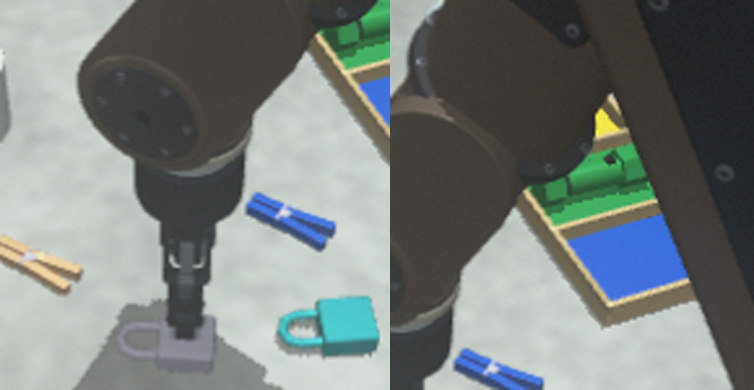

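The flashlight lies in the green bay (crop 590,170). The gripper is above the padlock body (190,340). I'll shift 5 mm in tool y and descend.

Emit:
step_arm([
  {"hand": 0.25, "linear": [0, 0.0052, 0.02], "twist": [0, 0, 0.7]},
  {"hand": 0.25, "linear": [0, 0, 0.025], "twist": [0, 0, 0]},
  {"hand": 0.25, "linear": [0, 0, 0.015], "twist": [0, 0, 0]},
  {"hand": 0.25, "linear": [0, 0, 0.004], "twist": [0, 0, 0]},
  {"hand": 0.25, "linear": [0, 0, 0], "twist": [0, 0, 0]},
])

```text
time_s: 10.1
position: [444.8, 150.6, 76.9]
orientation: [0.954, 0.299, -0.0, 0.0]
contact_force: [-0.4, -0.1, -0.6]
opening: 63.9
grip_force: 0.0
```

Emit:
step_arm([
  {"hand": 0.35, "linear": [0, 0, 0], "twist": [0, 0, 0]},
  {"hand": 0.45, "linear": [0, 0, 0], "twist": [0, 0, 0]},
  {"hand": 0.7, "linear": [0, 0, 0], "twist": [0, 0, 0]},
  {"hand": 0.7, "linear": [0, 0, 0], "twist": [0, 0, 0]},
  {"hand": 0.7, "linear": [0, 0, 0], "twist": [0, 0, 0]},
])

```text
time_s: 10.6
position: [444.5, 151.4, 78.3]
orientation: [0.954, 0.299, 0.001, 0.0]
contact_force: [-3.5, 1.1, 11.5]
opening: 42.7
grip_force: 60.8
```

Emit:
step_arm([
  {"hand": 0.7, "linear": [0, 0, -0.01], "twist": [0, 0, 0]},
  {"hand": 0.7, "linear": [0, 0, -0.03], "twist": [0, 0, 0]},
  {"hand": 0.7, "linear": [0, 0, -0.03], "twist": [0, 0, 0]},
  {"hand": 0.7, "linear": [0, 0, 0], "twist": [0, 0, -8.3]},
  {"hand": 0.7, "linear": [0, 0, 0], "twist": [0, 0, -8.3]},
])

```text
time_s: 11.1
position: [444.8, 151.4, 149.0]
orientation: [0.9, 0.436, 0.001, 0.0]
contact_force: [-0.3, -0.5, -3.0]
opening: 42.6
grip_force: 62.7
```

Emit:
step_arm([
  {"hand": 0.7, "linear": [0, 0, 0], "twist": [0, 0, -8.3]},
  {"hand": 0.7, "linear": [0, 0, 0], "twist": [0, 0, 0]},
  {"hand": 0.7, "linear": [0, 0, 0], "twist": [0, 0, 0]},
])

```text
time_s: 11.4
position: [444.6, 151.4, 147.6]
orientation: [0.868, 0.496, 0.0, 0.0]
contact_force: [0.3, 0.2, -2.7]
opening: 42.5
grip_force: 62.7
```

```bash
python3 go.py 416.6 -233.7 130 60
```

```text
t 11.4 pos [444.6 151.4 147.6] psi 59.5 tiltz [ 0.001 -0.    -1.   ] open 42.5 grip 62.7 F [ 0.3  0.2 -2.7]
world d [ -28.  -385.1  -17.6] shift now [-345.9  171.6   17.6] | after turn [-347.5  168.3   17.6] twist -0.5 rows 8.0
```

Emit:
step_arm([
  {"hand": 0.7, "linear": [-0.0368, 0.0319, 0], "twist": [0, 0, 0]},
  {"hand": 0.7, "linear": [-0.0368, 0.0319, 0], "twist": [0, 0, 0]},
  {"hand": 0.7, "linear": [-0.0368, 0.0319, 0], "twist": [0, 0, 0]},
  {"hand": 0.7, "linear": [-0.0368, 0.0319, 0], "twist": [0, 0, 0]},
])

```text
time_s: 11.8
position: [480.5, -41.9, 147.4]
orientation: [0.868, 0.496, 0.0, 0.0]
contact_force: [1.0, -0.3, -2.3]
opening: 42.4
grip_force: 62.7
```

Emit:
step_arm([
  {"hand": 0.7, "linear": [-0.0398, 0.0087, 0.003], "twist": [0, 0, 0]},
  {"hand": 0.7, "linear": [-0.0398, 0.0087, 0.003], "twist": [0, 0, 0]},
  {"hand": 0.7, "linear": [-0.0398, 0.0087, 0.003], "twist": [0, 0, 0]},
  {"hand": 0.7, "linear": [-0.0398, 0.0087, 0.003], "twist": [0, 0, 0]},
  {"hand": 0.7, "linear": [-0.0398, 0.0087, 0.003], "twist": [0, 0, 0]},
])

```text
time_s: 12.3
position: [416.8, -235.4, 132.3]
orientation: [0.868, 0.496, 0.0, 0.0]
contact_force: [1.3, 0.1, -3.3]
opening: 42.5
grip_force: 62.7
```

Emit:
step_arm([
  {"hand": 0.7, "linear": [0, 0, 0], "twist": [0, 0, -0.5]},
  {"hand": 0.7, "linear": [0, 0, 0], "twist": [0, 0, 0]},
])

```text
time_s: 12.5
position: [417.1, -234.4, 132.2]
orientation: [0.866, 0.499, -0.0, -0.0]
contact_force: [-0.0, -0.0, -3.5]
opening: 42.6
grip_force: 62.6
```

```bash
python3 go.py 416.6 -233.7 86 60
```

```text
t 12.5 pos [ 417.1 -234.4  132.2] psi 59.9 tiltz [-0.  0. -1.] open 42.6 grip 62.6 F [-0.  -0.  -3.5]
world d [ -0.5   0.7 -46.2] shift now [ 0.4 -0.8 46.2] | after turn [ 0.4 -0.8 46.2] twist -0.1 rows 1.0
```

Emit:
step_arm([
  {"hand": 0.7, "linear": [0, 0, 0.025], "twist": [0, 0, 0]},
  {"hand": 0.7, "linear": [0, 0, 0.014], "twist": [0, 0, 0]},
  {"hand": 0.7, "linear": [0, 0, 0.004], "twist": [0, 0, 0]},
  {"hand": 0.7, "linear": [0, 0, 0.001], "twist": [0, 0, 0]},
  {"hand": 0.7, "linear": [0, 0, 0], "twist": [0, 0, 0]},
])

```text
time_s: 13.0
position: [417.9, -233.4, 88.7]
orientation: [0.865, 0.502, 0.0, 0.0]
contact_force: [0.2, 0.1, -3.1]
opening: 42.7
grip_force: 62.6
```

Emit:
step_arm([
  {"hand": 0.7, "linear": [0, 0, 0.001], "twist": [0, 0, 0]},
  {"hand": 0.7, "linear": [0, 0, 0], "twist": [0, 0, 0]},
])

```text
time_s: 13.2
position: [417.7, -233.8, 87.6]
orientation: [0.865, 0.501, 0.0, 0.0]
contact_force: [-0.8, -0.6, -3.8]
opening: 42.1
grip_force: 62.6
```

Emit:
step_arm([
  {"hand": 0.7, "linear": [0, 0, 0.001], "twist": [0, 0, 0]},
  {"hand": 0.7, "linear": [0, 0, 0], "twist": [0, 0, 0]},
])

```text
time_s: 13.4
position: [417.6, -233.8, 87.3]
orientation: [0.865, 0.501, 0.0, 0.001]
contact_force: [-0.5, 1.5, 12.6]
opening: 42.7
grip_force: 64.6
```

Emit:
step_arm([
  {"hand": 0.42, "linear": [0, 0, 0], "twist": [0, 0, 0]},
  {"hand": 0.36, "linear": [0, 0, 0], "twist": [0, 0, 0]},
  {"hand": 0.36, "linear": [0, 0, 0], "twist": [0, 0, 0]},
  {"hand": 0.36, "linear": [0, 0, 0], "twist": [0, 0, 0]},
])

```text
time_s: 13.8
position: [417.5, -233.8, 86.2]
orientation: [0.865, 0.501, -0.0, 0.0]
contact_force: [0.5, 0.3, -0.2]
opening: 54.8
grip_force: 0.0
```

Emit:
step_arm([
  {"hand": 0.36, "linear": [0, 0, -0.02], "twist": [0, 0, 0]},
  {"hand": 0.36, "linear": [0, 0, -0.035], "twist": [0, 0, 0]},
  {"hand": 0.5, "linear": [0, 0, 0], "twist": [0, 0, 8.5]},
  {"hand": 0.5, "linear": [0, 0, 0], "twist": [0, 0, 8.5]},
  {"hand": 0.5, "linear": [0, 0, 0], "twist": [0, 0, 8.5]},
])

```text
time_s: 14.3
position: [417.5, -233.8, 141.5]
orientation: [0.955, 0.295, 0.0, 0.0]
contact_force: [-0.3, 0.3, 0.4]
opening: 42.6
grip_force: 0.0
```

Emit:
step_arm([
  {"hand": 0.5, "linear": [0, 0, 0], "twist": [0, 0, 8.5]},
  {"hand": 0.5, "linear": [0, 0, 0], "twist": [0, 0, 8.5]},
  {"hand": 0.5, "linear": [0, 0, 0], "twist": [0, 0, 8.5]},
  {"hand": 0.5, "linear": [0, 0, 0], "twist": [0, 0, 0]},
])

```text
time_s: 14.7
position: [417.5, -233.8, 141.1]
orientation: [0.997, 0.079, -0.0, 0.0]
contact_force: [-0.3, 0.8, -0.3]
opening: 42.7
grip_force: 0.0
```

```bash
python3 go.py 603.6 170.2 130 8.6
```

```text
t 14.7 pos [ 417.5 -233.8  141.1] psi 9.1 tiltz [-0. -0. -1.] open 42.7 grip 0.0 F [-0.3  0.8 -0.3]
world d [186.1 404.  -11.1] shift now [ 247.4 -369.7   11.1] | after turn [ 244.4 -371.6   11.1] twist 0.5 rows 9.0
```

Emit:
step_arm([
  {"hand": 0.5, "linear": [0.0275, -0.0411, 0], "twist": [0, 0, 0]},
  {"hand": 0.5, "linear": [0.0275, -0.0411, 0], "twist": [0, 0, 0]},
  {"hand": 0.5, "linear": [0.0275, -0.0411, 0], "twist": [0, 0, 0]},
  {"hand": 0.5, "linear": [0.0275, -0.0411, 0], "twist": [0, 0, 0]},
  {"hand": 0.5, "linear": [0.0275, -0.0411, 0], "twist": [0, 0, 0]},
])

```text
time_s: 15.2
position: [521.0, -7.0, 141.2]
orientation: [0.997, 0.083, 0.0, 0.0]
contact_force: [-0.0, -0.1, -0.0]
opening: 42.6
grip_force: 0.0
```

Emit:
step_arm([
  {"hand": 0.5, "linear": [0.0275, -0.0411, 0], "twist": [0, 0, 0]},
  {"hand": 0.5, "linear": [0.0275, -0.0411, 0], "twist": [0, 0, 0]},
  {"hand": 0.5, "linear": [0.0275, -0.0411, 0], "twist": [0, 0, 0]},
  {"hand": 0.5, "linear": [0.0275, -0.0411, 0], "twist": [0, 0, 0]},
  {"hand": 0.5, "linear": [0, 0, 0], "twist": [0, 0, 0.5]},
])

```text
time_s: 15.7
position: [604.2, 175.7, 141.0]
orientation: [0.997, 0.08, 0.001, -0.0]
contact_force: [-0.4, 0.2, -0.7]
opening: 43.0
grip_force: 0.0
```

Emit:
step_arm([
  {"hand": 0.5, "linear": [0, 0, 0], "twist": [0, 0, 0]},
  {"hand": 0.5, "linear": [0, 0, 0], "twist": [0, 0, 0]},
])

```text
time_s: 15.9
position: [602.3, 170.1, 140.9]
orientation: [0.997, 0.077, -0.001, 0.0]
contact_force: [-0.1, -0.1, -0.6]
opening: 42.8
grip_force: 0.0
```

```bash
python3 go.py 603.6 170.2 78 8.6; python3 - <<'E'
from m import *
c=read_camera('side'); crop(c,'pics/s5a.png',160,150,110,110,3.5);crop(c,'pics/s5b.png',290,100,110,110,3.5)
cv2.imwrite('pics/s5.png',np.hstack([cv2.imread('pics/s5a.png'),cv2.imread('pics/s5b.png')]))
E
```

```text
t 15.9 pos [602.3 170.1 140.9] psi 8.8 tiltz [-0.001 -0.    -1.   ] open 42.8 grip 0.0 F [-0.1 -0.1 -0.6]
world d [  1.3   0.1 -62.9] shift now [ 1.4  0.1 62.9] | after turn [ 1.4  0.1 62.9] twist 0.2 rows 2.0
```

View pics/s5.png

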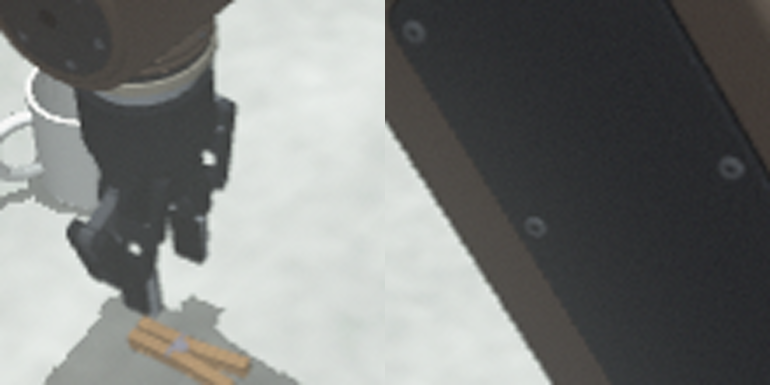

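The gripper is centred over the wooden peg (180,345), and the mug is clear. Descending.

Emit:
step_arm([
  {"hand": 0.5, "linear": [0.001, 0, 0.03], "twist": [0, 0, 0]},
  {"hand": 0.5, "linear": [0, 0, 0.02], "twist": [0, 0, 0]},
  {"hand": 0.55, "linear": [0, 0, 0.01], "twist": [0, 0, 0]},
  {"hand": 0.6, "linear": [0, 0, 0.003], "twist": [0, 0, 0]},
  {"hand": 0.6, "linear": [0, 0, 0], "twist": [0, 0, 0]},
])

```text
time_s: 16.45
position: [603.9, 170.5, 78.4]
orientation: [0.997, 0.076, -0.0, 0.0]
contact_force: [-0.4, 0.4, 0.3]
opening: 34.1
grip_force: 0.0
```

Emit:
step_arm([
  {"hand": 0.65, "linear": [0, 0, 0], "twist": [0, 0, 0]},
  {"hand": 0.7, "linear": [0, 0, 0], "twist": [0, 0, 0]},
  {"hand": 0.7, "linear": [0, 0, 0], "twist": [0, 0, 0]},
])

```text
time_s: 16.75
position: [603.9, 171.1, 78.8]
orientation: [0.997, 0.076, 0.001, -0.0]
contact_force: [-0.8, -0.0, -0.7]
opening: 25.8
grip_force: 0.0
```

Emit:
step_arm([
  {"hand": 0.7, "linear": [0, 0, 0.0015], "twist": [0, 0, 0]},
  {"hand": 0.7, "linear": [0, 0, 0.001], "twist": [0, 0, 0]},
  {"hand": 0.7, "linear": [0, 0, 0], "twist": [0, 0, 0]},
])

```text
time_s: 17.05
position: [603.7, 171.0, 75.5]
orientation: [0.997, 0.076, -0.0, 0.0]
contact_force: [-0.0, 0.0, -0.3]
opening: 25.5
grip_force: 0.0
```

Emit:
step_arm([
  {"hand": 0.8, "linear": [0, 0, 0], "twist": [0, 0, 0]},
  {"hand": 0.9, "linear": [0, 0, 0], "twist": [0, 0, 0]},
  {"hand": 0.9, "linear": [0, 0, 0], "twist": [0, 0, 0]},
  {"hand": 0.9, "linear": [0, 0, 0], "twist": [0, 0, 0]},
])

```text
time_s: 17.45
position: [603.8, 171.0, 75.8]
orientation: [0.997, 0.076, 0.0, 0.0]
contact_force: [-0.9, -0.2, 2.3]
opening: 17.8
grip_force: 58.8
```

Emit:
step_arm([
  {"hand": 0.9, "linear": [0, 0, -0.01], "twist": [0, 0, 0]},
  {"hand": 0.9, "linear": [0, 0, -0.03], "twist": [0, 0, 0]},
  {"hand": 0.9, "linear": [0, 0, -0.03], "twist": [0, 0, 0]},
  {"hand": 0.9, "linear": [0, 0, 0], "twist": [0, 0, -8.5]},
  {"hand": 0.9, "linear": [0, 0, 0], "twist": [0, 0, -8.5]},
])

```text
time_s: 17.95
position: [604.0, 171.1, 147.4]
orientation: [0.974, 0.225, 0.001, 0.0]
contact_force: [0.1, 0.1, -0.7]
opening: 17.6
grip_force: 58.6
```

Emit:
step_arm([
  {"hand": 0.9, "linear": [0, 0, 0], "twist": [0, 0, -8.5]},
  {"hand": 0.9, "linear": [0, 0, 0], "twist": [0, 0, -8.5]},
  {"hand": 0.9, "linear": [0, 0, 0], "twist": [0, 0, -8.5]},
  {"hand": 0.9, "linear": [0, 0, 0], "twist": [0, 0, -8.5]},
  {"hand": 0.9, "linear": [0, 0, 0], "twist": [0, 0, 0]},
])

```text
time_s: 18.45
position: [603.8, 171.0, 146.2]
orientation: [0.867, 0.499, 0.0, 0.0]
contact_force: [0.4, -0.3, -0.2]
opening: 17.4
grip_force: 58.6
```

```bash
python3 go.py 620 -321.6 135 60
```

```text
t 18.45 pos [603.8 171.  146.2] psi 59.8 tiltz [ 0. -0. -1.] open 17.4 grip 58.6 F [ 0.4 -0.3 -0.2]
world d [  16.2 -492.6  -11.2] shift now [-417.7  261.7   11.2] | after turn [-418.5  260.3   11.2] twist -0.2 rows 10.0
```

Emit:
step_arm([
  {"hand": 0.9, "linear": [-0.0418, 0.0261, 0.001], "twist": [0, 0, 0]},
  {"hand": 0.9, "linear": [-0.0418, 0.0261, 0.001], "twist": [0, 0, 0]},
  {"hand": 0.9, "linear": [-0.0418, 0.0261, 0.001], "twist": [0, 0, 0]},
  {"hand": 0.9, "linear": [-0.0418, 0.0261, 0.001], "twist": [0, 0, 0]},
  {"hand": 0.9, "linear": [-0.0418, 0.0261, 0.001], "twist": [0, 0, 0]},
])

```text
time_s: 18.95
position: [610.8, -77.2, 141.1]
orientation: [0.869, 0.495, 0.0, 0.0]
contact_force: [1.0, 0.2, -0.5]
opening: 17.6
grip_force: 58.6
```

Emit:
step_arm([
  {"hand": 0.9, "linear": [-0.0418, 0.0261, 0.001], "twist": [0, 0, 0]},
  {"hand": 0.9, "linear": [-0.0418, 0.0261, 0.001], "twist": [0, 0, 0]},
  {"hand": 0.9, "linear": [-0.0418, 0.0261, 0.001], "twist": [0, 0, 0]},
  {"hand": 0.9, "linear": [-0.0418, 0.0261, 0.001], "twist": [0, 0, 0]},
  {"hand": 0.9, "linear": [-0.0418, 0.0261, 0.001], "twist": [0, 0, 0]},
])

```text
time_s: 19.45
position: [617.8, -323.7, 136.1]
orientation: [0.869, 0.495, 0.0, 0.0]
contact_force: [0.8, 0.8, 0.3]
opening: 17.6
grip_force: 58.6
```

Emit:
step_arm([
  {"hand": 0.9, "linear": [0, 0, 0], "twist": [0, 0, 0]},
  {"hand": 0.9, "linear": [0, 0, 0], "twist": [0, 0, 0]},
])

```text
time_s: 19.65
position: [617.6, -322.6, 135.5]
orientation: [0.869, 0.495, -0.0, -0.0]
contact_force: [-0.9, 0.8, 0.2]
opening: 17.6
grip_force: 58.7
```

```bash
python3 go.py 620 -321.6 85 60; python3 - <<'E'
from m import *
c=read_camera('side'); crop(c,'pics/s6.png',270,80,150,140,4)
E
```

```text
t 19.65 pos [ 617.6 -322.6  135.5] psi 59.4 tiltz [-0.  0. -1.] open 17.6 grip 58.7 F [-0.9  0.8  0.2]
world d [  2.4   1.  -50.5] shift now [ 2.1  1.6 50.5] | after turn [ 2.   1.6 50.5] twist -0.6 rows 2.0
```

View pics/s6.png

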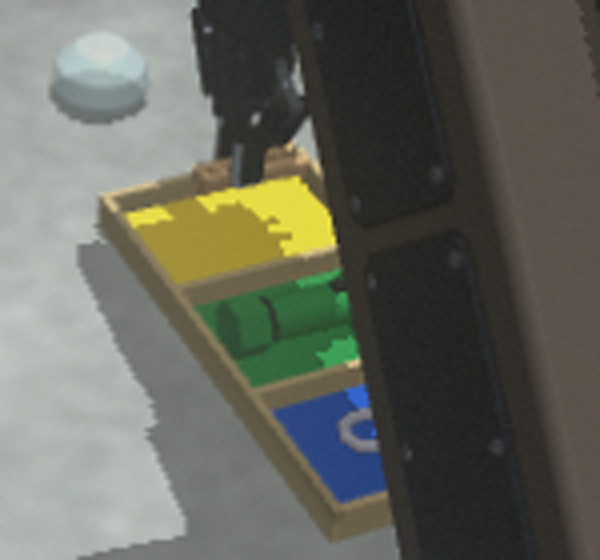

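The peg is held level over the yellow bay at (240,170). The flashlight and the padlock shackle (360,430) are in their bays. Lowering.

Emit:
step_arm([
  {"hand": 0.9, "linear": [0.002, 0.0015, 0.028], "twist": [0, 0, 0]},
  {"hand": 0.9, "linear": [0, 0, 0.015], "twist": [0, 0, 0]},
  {"hand": 0.9, "linear": [0, 0, 0.005], "twist": [0, 0, 0]},
  {"hand": 0.9, "linear": [0, 0, 0.001], "twist": [0, 0, 0]},
  {"hand": 0.9, "linear": [0, 0, 0], "twist": [0, 0, 0]},
])

```text
time_s: 20.2
position: [620.7, -320.3, 87.2]
orientation: [0.867, 0.498, 0.0, 0.0]
contact_force: [-0.2, 0.3, 0.3]
opening: 17.7
grip_force: 58.7
```

Emit:
step_arm([
  {"hand": 0.9, "linear": [0, 0, 0.001], "twist": [0, 0, 0]},
  {"hand": 0.9, "linear": [0, 0, 0], "twist": [0, 0, 0]},
])

```text
time_s: 20.4
position: [620.6, -320.7, 86.3]
orientation: [0.867, 0.498, 0.0, 0.0]
contact_force: [-0.0, 1.0, -0.2]
opening: 17.9
grip_force: 58.7
```

Emit:
step_arm([
  {"hand": 0.9, "linear": [0, 0, 0.001], "twist": [0, 0, 0]},
  {"hand": 0.9, "linear": [0, 0, 0], "twist": [0, 0, 0]},
])

```text
time_s: 20.6
position: [620.4, -320.7, 84.9]
orientation: [0.867, 0.498, 0.0, 0.0]
contact_force: [-0.1, 0.5, 1.1]
opening: 17.7
grip_force: 58.7
```

Emit:
step_arm([
  {"hand": 0.9, "linear": [0, 0, 0.0005], "twist": [0, 0, 0]},
  {"hand": 0.9, "linear": [0, 0, 0], "twist": [0, 0, 0]},
])

```text
time_s: 20.8
position: [620.4, -320.7, 84.9]
orientation: [0.867, 0.498, 0.0, 0.0]
contact_force: [-1.3, 0.7, 5.5]
opening: 17.7
grip_force: 59.4
```

Contact. Releasing, lifting and backing off towards the start side for a clear view.

Emit:
step_arm([
  {"hand": 0.75, "linear": [0, 0, 0], "twist": [0, 0, 0]},
  {"hand": 0.6, "linear": [0, 0, 0], "twist": [0, 0, 0]},
  {"hand": 0.55, "linear": [0, 0, 0], "twist": [0, 0, 0]},
  {"hand": 0.55, "linear": [0, 0, 0], "twist": [0, 0, 0]},
])

```text
time_s: 21.2
position: [620.4, -320.6, 84.1]
orientation: [0.867, 0.498, -0.0, 0.0]
contact_force: [-0.6, -0.2, -0.5]
opening: 38.0
grip_force: 0.0
```

Emit:
step_arm([
  {"hand": 0.55, "linear": [0, 0, -0.02], "twist": [0, 0, 0]},
  {"hand": 0.55, "linear": [0, 0, -0.045], "twist": [0, 0, 0]},
  {"hand": 0.55, "linear": [0, 0, -0.045], "twist": [0, 0, 0]},
  {"hand": 0.55, "linear": [0, 0, -0.045], "twist": [0, 0, 0]},
  {"hand": 0.55, "linear": [0, 0, -0.045], "twist": [0, 0, 0]},
])

```text
time_s: 21.7
position: [620.2, -320.4, 286.1]
orientation: [0.867, 0.498, -0.0, 0.0]
contact_force: [0.1, -1.0, 0.6]
opening: 38.3
grip_force: 0.0
```

Emit:
step_arm([
  {"hand": 0.55, "linear": [-0.045, -0.01, 0], "twist": [0, 0, 0]},
  {"hand": 0.55, "linear": [-0.045, -0.01, 0], "twist": [0, 0, 0]},
  {"hand": 0.55, "linear": [-0.045, -0.01, 0], "twist": [0, 0, 0]},
  {"hand": 0.55, "linear": [-0.045, -0.01, 0], "twist": [0, 0, 0]},
  {"hand": 0.55, "linear": [-0.045, -0.01, 0], "twist": [0, 0, 0]},
])

```text
time_s: 22.2
position: [462.3, -490.7, 284.3]
orientation: [0.867, 0.498, -0.0, 0.0]
contact_force: [0.3, 0.1, 0.0]
opening: 38.0
grip_force: 0.0
```

Emit:
step_arm([
  {"hand": 0.55, "linear": [-0.045, -0.01, 0], "twist": [0, 0, 0]},
  {"hand": 0.55, "linear": [-0.045, -0.01, 0], "twist": [0, 0, 0]},
  {"hand": 0.55, "linear": [0, 0, 0], "twist": [0, 0, 0]},
  {"hand": 0.55, "linear": [0, 0, 0], "twist": [0, 0, 0]},
])

```text
time_s: 22.6
position: [400.1, -557.8, 284.0]
orientation: [0.868, 0.497, 0.0, -0.0]
contact_force: [-0.0, 0.3, -0.7]
opening: 38.6
grip_force: 0.0
```

```bash
python3 - <<'E'
from m import *
c=read_camera('top'); cv2.imwrite('pics/t9.png',cv2.resize(c['image'][:,:,::-1],(800,600),interpolation=cv2.INTER_CUBIC))
E
```

```text
(no output)
```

View pics/t9.png

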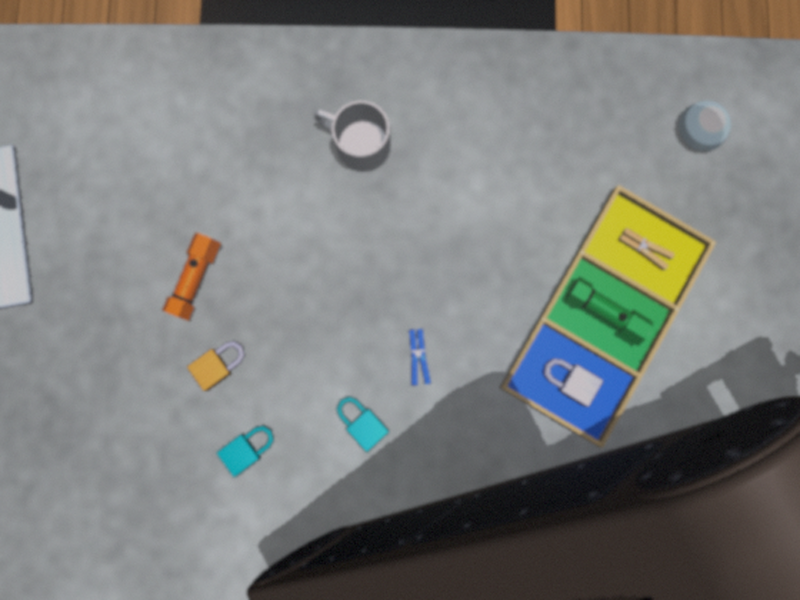

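The top view shows the peg on yellow (646,248), the flashlight on green (610,310) and the padlock on blue (577,382), each flat within its bay. The look-alikes and the mug are where they were. Handing in.

```bash
python3 -c "
from bench import *
print(job_done())"
```

```text
the job is handed in; nothing more can be done
None
```

The green flashlight, steel padlock and wooden peg each lie flat in the green, blue and yellow bays respectively, set down in that order; the final top view shows the look-alikes and the mug where they were, and the job is handed in after about 23 s.

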